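# Inspect a moulded plug under the loupe

## Task

Take the orange plug out of the parts tray and stand it upright in the round seat of the inspection stage, and let go of it. Then pick up the loupe by its handle and hold it level and still, its lens centred over the plug and at the height of the red collar on the stage's post; finish while still holding it there, with nothing but the gripper carrying it. Never tip the loupe steeply, and leave the red collar and all other things where they are.

Things in the scene. Friction and masses are not known exactly. Their poses are not given: they have to be found in the camera images.
- plug_orange_center (a point): centre (24 mm above its foot) of the loose orange plastic plug, an upright cylinder 26 mm in diameter and 48 mm tall, about 30 g; z up along its axis. It stands in one of the three compartments of the tray
- plug_orange: the same orange plug; origin at the centre of its foot
- plug_white_center (a point): centre of a white plug of the same size in another compartment; leave it alone
- plug_green_center (a point): centre of a green plug of the same size in another compartment; leave it alone
- tray: fixed grey open tray, 100 mm (its x) by 212 mm (its y), 25 mm high, walls and floor 5 mm thick, with three compartments in a row along its y, each 90 mm (x) by 64 mm (y) inside; origin at the centre of its underside. It may stand left or right of the stage
- stage: fixed inspection stage: a plate 25 mm high, its white part 90 mm (x) by 80 mm (y) around the seat, its grey part going on to +140 mm along its x. A steel post of 8 mm diameter stands at x = +115 mm, its top 170 mm above the table. Origin on the underside right below the seat's centre, x towards the post
- seat (a point): centre of the floor of the round seat in the stage's white part: a recess with a black floor, 34 mm wide and 3 mm deep, its floor 22 mm above the table. Axes as the stage's
- focus_mark (a point): centre, at half height, of the red collar (24 mm diameter, 10 mm high) on the stage's post: it marks the height (115 to 150 mm above the table) at which the middle of the lens must be held. The collar can be shifted along the post by a hard push: leave it
- rest: fixed wooden loupe rest: a base 10 mm high, 190 mm (x, from -80 to +110 mm) by 56 mm (y), with two blocks 40 mm high above the table, one under the lens (x +65 to +95 mm) and one under the handle's tail (x -62 to -42 mm), free between them; origin on the underside below the loupe's grip. It may stand left or right of the stage
- loupe: loose loupe lying flat and level on the rest, about 90 g: black handle, a bar 100 mm long (x -65 to +35 mm), 18 mm wide (y) and 16 mm high (z), then a round lens in a steel ring of 60 mm outer diameter centred at x = +80 mm. Origin on the underside at the balance point; x points from handle to lens, z up
- loupe_grip (a point): middle of the loupe's handle section over its balance point, 8 mm above its underside, where it is best gripped across y; axes as the loupe's
- lens (a point): centre of the loupe's lens, 80 mm ahead along x of the grip point and at the same height; axes as the loupe's, z is the optical axis
- bottle: bystander: white bottle with blue cap, 52 mm in diameter, 110 mm tall; origin under its centre
- weight: bystander: brass weight, 38 mm in diameter, 48 mm tall; origin under its centre
- cap: bystander: flat black cap, 52 mm in diameter, 14 mm high; origin under its centre
- caliper: bystander: caliper lying flat, 210 mm long (x); origin under the middle of its beam
- samplebox: bystander: clear box with white lid, 158 by 108 mm, 63 mm high; origin under its centre
There are look-alikes about, which are no part of the job. Several things look just like the tray: the one meant starts farthest to the robot's right.

How it is judged:
By the outcome, as a careful person would: the job done as asked, in the order asked, and still so for the second after the job is handed in, while the arm keeps its last pose, push and grip.
It also fails if it takes over 64 s, if anything falls off the work surface, if the arm or the gripper's body presses on something with over 40 N, if the wrist force passes 120 N, or if a joint passes its speed limit or range.

## Robot

A 6-joint arm with a two-finger parallel gripper is mounted at the origin on the work surface. World frame = base frame: x ahead of the robot, y to its left, z up, the work surface at z = 0. Lengths are in m, angles in rad, forces in N, time in s.
With the tool pointing down it reaches from about 0.3 to 0.775 m from the base axis. Payload 14.6 kg.
Tool frame: the origin (TCP) lies between the finger pads; the fingertips stand 8 mm ahead of it and the grasp point (between the pads) lies 11 mm behind it; z points along the fingers, y is the direction in which the jaws open and shut (so a half turn about z gives the same grasp; the last joint's range is limited). The gripper opens to 94 mm and grips with 3 to 60 N. Pads are 16 mm wide; open, the fingers measure 119 mm over their backs; the gripper's body (75 mm by 177 mm) begins 78 mm behind the grasp point.
Start: joints at [1.159, 0.3, 1.521, -0, 1.321, -0.067], TCP at [0.186, 0.518, 0.213] pointing down, gripper open.
Joint ranges: [-3.03, 3.03], [-0.79, 2.21], [0.23, 2.52], [-1.04, 4.18], [0, 3.07], [-2.55, 2.55]. Speed limits (rad/s): [2.22, 2.22, 2.57, 3.14, 3.14, 3.14].

## Interface

Orientations are given as [roll, pitch, yaw] about the fixed x, y, z axes, in that order (R = Rz(yaw) Ry(pitch) Rx(roll)).
In Python, from station import ctrl, viewer, workorder gives the robot as it stands.
- The arm moves only by the tool play_rows, never from a script. Its argument "commands" is a list of rows, each an object of numbers: "dx", "dy", "dz": the shift along the tool's x, y, z in m; "ax", "ay", "az": the turn, a rotation vector about the tool's x, y, z in degrees. In form: [{"dx": .., "dy": .., "dz": .., "ax": .., "ay": .., "az": ..}, ...]. A call has exactly 5 rows; each row shifts and turns the pose as measured when the row begins, along the tool's axes as they then stand; what a row does not reach is not made up. A row lasts 1/12 s, in which the tool goes at most 41.7 mm and 7.16 degrees, less where a joint would pass 70% of its speed; a pose out of reach is approached as far as the arm can. A call with a gripper value outside its range is refused whole. "claw" is the opening, from 0 (shut) to 1 (fully open), set as the call begins (left out, the last holds). The fingers move at their own pace and stop on an object; "squeeze" is the grip in N (left out, the last holds). Time passes only in rows, so rows that do not move let the fingers close, or fill a call up. It gives the time, the measured TCP pose, the force and the opening at its end, in the units of the state.
- ctrl.get_obs(): the state, without advancing time (a new reading comes with each control period).
- viewer.camera(name): name is "scene" or "side" or "wrist"; returns the picture (384x512x3 uint8, red, green, blue); there is no depth.
- viewer.camera_model(name): a dict with "K" (3x3 intrinsics, pixels), "dist_coeffs" ([k1, k2, p1, p2, k3] as OpenCV has them; the pictures are not rectified), "pose" (4x4, takes a point from camera to world coordinates); the wrist camera has in their place "T_tool_cam" (4x4, takes a point from camera to tool coordinates, whose origin is the TCP and whose axes are the flange's). Camera axes: x right, y down, z forward; pixel columns grow to the right and rows downward; lengths in m; the calibration is good to about 2 mm. A picture is of the moment at which its call begins: read the wrist's pose just before it. camera_model takes no time and is no camera call.
- workorder.hand_in(): hands the job in, once; it reports no verdict.
The state is a dict: "time_s": time; "qpos": joint angles; "joint_vel": joint speeds; "tau": joint torques, N m; "ee_pos": TCP position; "eef_rot": TCP orientation; "force": force on the tool from outside, world axes, zero at the start; "moment": the same for the moment, N m; "grip_width": finger opening in m.
Only numpy, scipy, OpenCV 4.12 (cv2) and the standard library are available. Lean on these libraries where they do the work, as an engineer would, in place of code of your own. Each camera call takes 0.05 s, during which the arm holds its last target. There are 200 camera calls.

## Working session

There is one attempt and no reset: what is moved stays moved. The work goes in short steps, Python scripts to look and compute and a tool call to move; the robot and the scene stay as the last step left them, time stands still between calls to the robot, and variables do not carry over. Pictures are saved under pics/ and viewed, about 8 in all and at most 12, crops included, and the job is handed in when it is done.

Besides the shell and the picture viewer there is one more tool, called after "Request:" by a JSON object that holds its "fn" and its "kwargs". play_rows: Moves the arm, as the interface text tells. Its arguments: {"type":"object","properties":{"commands":{"type":"array","items":{"type":"object","properties":{"dx":{"type":"number"},"dy":{"type":"number"},"dz":{"type":"number"},"ax":{"type":"number"},"ay":{"type":"number"},"az":{"type":"number"}}}},"claw":{"type":"number"},"squeeze":{"type":"number"}},"required":["commands"]}

```bash
ls; mkdir -p pics; cat > h.py <<'E'
import numpy as np, cv2
from station import ctrl, viewer, workorder
from scipy.spatial.transform import Rotation as R
np.set_printoptions(precision=4,suppress=True)
def grab(n,name):
    o=ctrl.get_obs(); m=viewer.camera_model(n); im=viewer.camera(n)
    if n=='wrist':
        T=np.eye(4);T[:3,:3]=R.from_euler('xyz',o['eef_rot']).as_matrix();T[:3,3]=o['ee_pos'];P=T@np.array(m['T_tool_cam'])
    else: P=np.array(m['pose'])
    cv2.imwrite(f'pics/{name}.png',im[:,:,::-1]); np.savez(f'pics/{name}.npz',K=m['K'],d=m['dist_coeffs'],P=P)
    return im
def ray(name,uv):
    z=np.load(f'pics/{name}.npz');p=cv2.undistortPoints(np.array(uv,float).reshape(-1,1,2),z['K'],z['d']).reshape(-1,2)
    D=np.c_[p,np.ones(len(p))]@z['P'][:3,:3].T
    return z['P'][:3,3],D
def onz(name,uv,h):
    c,D=ray(name,uv); return c+D*((h-c[2])/D[:,2])[:,None]
def proj(name,X):
    z=np.load(f'pics/{name}.npz');W=np.linalg.inv(z['P']);
    return cv2.projectPoints(np.array(X,float).reshape(-1,3),cv2.Rodrigues(W[:3,:3])[0],W[:3,3],z['K'],z['d'])[0].reshape(-1,2)
E
python3 - <<'E'
from h import *
a=grab('scene','s0');b=grab('side','d0');w=grab('wrist','w0')
print(ctrl.get_obs())
for n in('s0','d0','w0'):print(np.load(f'pics/{n}.npz')['P'])
E
```

```text
pics
{'time_s': 0.15, 'qpos': array([ 1.1594,  0.3003,  1.5214, -0.    ,  1.3207, -0.0666]), 'joint_vel': array([-0.0005, -0.0026, -0.0026, -0.0011,  0.0025,  0.001 ]), 'tau': array([  0.0012, -53.1958, -35.2825,   0.0708,   0.0235,  -0.0001]), 'ee_pos': array([0.1858, 0.5175, 0.213 ]), 'eef_rot': array([-3.1407, -0.    ,  2.7968]), 'force': array([-0.2048, -1.1392, -0.109 ]), 'moment': array([ 0.0135,  0.0098, -0.063 ]), 'grip_width': 0.09387612005821408}
[[ 0.8855  0.3796 -0.268   1.0142]
 [ 0.4646 -0.7334  0.4962 -0.8369]
 [-0.0082 -0.5639 -0.8258  1.6053]
 [ 0.      0.      0.      1.    ]]
[[ 0.868  -0.3482  0.3539  0.0149]
 [-0.4965 -0.6119  0.6157 -0.805 ]
 [ 0.0022 -0.7102 -0.704   1.1032]
 [ 0.      0.      0.      1.    ]]
[[ 0.3384  0.9046  0.2591  0.1106]
 [ 0.941  -0.3245 -0.096   0.5447]
 [-0.0028  0.2763 -0.9611  0.3843]
 [ 0.      0.      0.      1.    ]]
```

View pics/s0.png

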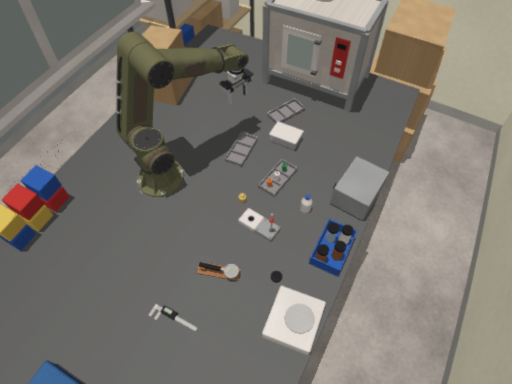

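View pics/d0.png

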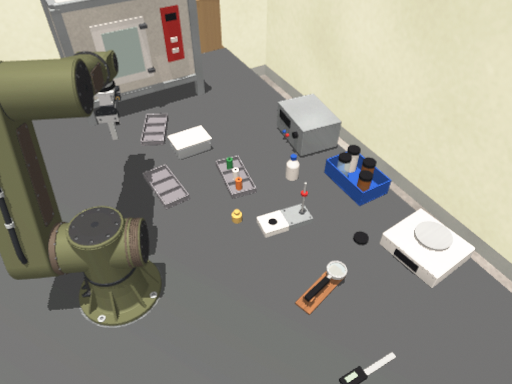

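The scene picture shows the tray with plugs at (278,177), the orange plug at (270,183), the seat at (251,218), the collar at (271,218), and the loupe with its handle at (210,268) and lens at (232,271). The side picture has the orange plug at (239,183), the seat at (272,222), the collar at (305,193), the lens at (337,270) and the handle at (318,290).

```bash
cat > m.py <<'E'
from h import *
def blob(name,f,box):
    im=cv2.imread(f'pics/{name}.png');x0,y0,x1,y1=box
    hsv=cv2.cvtColor(im,cv2.COLOR_BGR2HSV).astype(int);m=np.zeros(im.shape[:2],np.uint8)
    m[y0:y1,x0:x1]=f(hsv[y0:y1,x0:x1]);n,l,s,c=cv2.connectedComponentsWithStats(m)
    i=1+np.argmax(s[1:,4]);return c[i],s[i],l==i
def axis(mask):
    p=np.argwhere(mask)[:,::-1].astype(float);return p
def tri(rs):
    A=0;b=0
    for n,uv in rs:
        c,D=ray(n,[uv]);d=D[0]/np.linalg.norm(D[0]);M=np.eye(3)-np.outer(d,d);A=A+M;b=b+M@c
    return np.linalg.solve(A,b)
orange=lambda h:(h[...,0]<16)&(h[...,1]>170)&(h[...,2]>120)
red=lambda h:((h[...,0]<6)|(h[...,0]>172))&(h[...,1]>130)&(h[...,2]>90)
black=lambda h:h[...,2]<40
E
python3 - <<'E'
from m import *
S=dict(plug=(orange,(262,176,277,192),(230,174,247,192),.024),collar=(red,(264,210,280,226),(298,186,312,200),.13),
 seat=(black,(243,212,258,224),(266,216,279,228),.0235),handle=(black,(196,258,224,278),(300,275,332,304),.05))
for k,(f,a,b,h) in S.items():
    A=blob('s0',f,a);B=blob('d0',f,b)
    print(k,A[0],A[1],B[0],B[1],'tri',tri([('s0',A[0]),('d0',B[0])]),'pl',onz('s0',[A[0]],h)[0],onz('d0',[B[0]],h)[0])
L=[(231.5,271),(337,270)];print('lens',tri([('s0',L[0]),('d0',L[1])]),onz('s0',[L[0]],.048),onz('d0',[L[1]],.048))
a=cv2.imread('pics/s0.png')[165:285,190:310];b=cv2.imread('pics/d0.png')[160:310,215:365]
cv2.imwrite('pics/c0.png',np.hstack([cv2.resize(a,(400,400),interpolation=3),cv2.resize(b,(400,400),interpolation=3)]))
E
```

```text
plug [269.125 182.75 ] [268 180   3   6  16] [238.1042 183.5833] [236 178   5  12  48] tri [0.5341 0.2137 0.027 ] pl [0.5338 0.2142 0.024 ] [0.5355 0.2182 0.024 ]
collar [271.1667 219.9167] [269 218   5   4  12] [303.8966 193.4138] [301 191   7   6  29] tri [ 0.6626 -0.0294  0.1206] pl [ 0.6649 -0.0349  0.13  ] [ 0.6564 -0.0364  0.13  ]Traceback (most recent call last):
  File "<stdin>", line 5, in <module>
  File "m.py", line 6, in blob
    i=1+np.argmax(s[1:,4]);return c[i],s[i],l==i
        ~~~~~~~~~^^^^^^^^^
    return _wrapfunc(a, 'argmax', axis=axis, out=out, **kwds)
    return bound(*args, **kwds)
ValueError: attempt to get argmax of an empty sequence
```

```bash
python3 - <<'E'
from m import *
def show(k,a,b,h): print(k,'tri',tri([('s0',a),('d0',b)]),'pl',onz('s0',[a],h)[0],onz('d0',[b],h)[0])
show('seat',(251,218.3),(272,222),.0235);show('lens',(231.5,271),(337,270),.048);show('handle',(210,268),(317,290),.05)
a=cv2.imread('pics/s0.png')[165:285,190:310];b=cv2.imread('pics/d0.png')[160:310,215:365]
cv2.imwrite('pics/c0.png',np.hstack([cv2.resize(a,(400,400),interpolation=3),cv2.resize(b,(400,400),interpolation=3)]))
E
```

```text
seat tri [ 0.5488 -0.0107  0.0181] pl [ 0.5503 -0.0133  0.0235] [ 0.5461 -0.015   0.0235]
lens tri [ 0.6067 -0.2999  0.046 ] pl [ 0.6071 -0.2998  0.048 ] [ 0.6056 -0.3017  0.048 ]
handle tri [ 0.5136 -0.3264  0.0386] pl [ 0.5177 -0.3318  0.05  ] [ 0.5083 -0.3297  0.05  ]
```

View pics/c0.png

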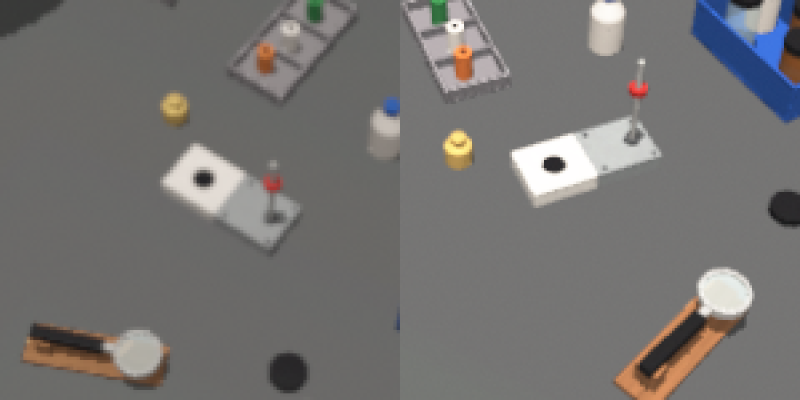

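The crop confirms the layout: the seat is at (203,178) in the left half and (553,164) in the right, with the red collar high on the post. The tray has orange at the near end, then white, then green, and nothing sits between the tray and the stage. Next I'll plan the move to above the orange plug.

```bash
cat > plan.py <<'E'
from h import *
def plan(xyz,yaw,n,step=.04,turn=6.5):
    """print rows (tool frame) towards a tool-down TCP pose"""
    o=ctrl.get_obs();p=np.array(o['ee_pos']);Q=R.from_euler('xyz',o['eef_rot']);G=R.from_euler('xyz',[np.pi,0,yaw])
    print('t',o['time_s'],'at',p,'yaw',o['eef_rot'][2],'q',o['qpos'],'F',o['force'],'w',o['grip_width'])
    for i in range(n):
        d=Q.inv().apply(np.array(xyz)-p);k=np.linalg.norm(d);d=d*min(1,step/max(k,1e-9))
        r=(Q.inv()*G).as_rotvec(degrees=True);k=np.linalg.norm(r);r=r*min(1,turn/max(k,1e-9))
        print(i,d.round(4),r.round(1));p=p+Q.apply(d);Q=Q*R.from_rotvec(r,degrees=True)
def wrapyaw(y,q1):  # choose half turn keeping q6=q1+pi/2-yaw small
    return min((y+k*np.pi for k in range(-4,5)),key=lambda v:abs(q1+np.pi/2-v))
E
python3 - <<'E'
from m import *;from plan import *
P=onz('s0',[(269.5,182.4)],.024)[0];G=onz('s0',[(284.5,168)],.03)[0]
v=(G-P)[:2];print(P,G,np.linalg.norm(v)); a=np.arctan2(v[1],v[0]);print('tray y dir',a)
# tool y = (sin yaw,-cos yaw) along tray x -> yaw=trayx+pi/2 = trayy
y=wrapyaw(a,np.arctan2(.214,.534));print('yaw',y)
plan([.534,.215,.16],y,15)
E
```

```text
[0.5345 0.217  0.024 ] [0.5643 0.332  0.03  ] 0.11876525419524618
tray y dir 1.3165629650372828
yaw 1.3165629650372828
t 0.15 at [0.1858 0.5175 0.213 ] yaw 2.7967927518279216 q [ 1.1594  0.3003  1.5214 -0.      1.3207 -0.0666] F [-0.2048 -1.1392 -0.109 ] w 0.09387612005821408
0 [-0.037  -0.0144  0.0046] [-0.   0.   6.5]
1 [-0.0384 -0.0101  0.0046] [-0.   0.   6.5]
2 [-0.0393 -0.0057  0.0046] [-0.   0.   6.5]
3 [-0.0397 -0.0012  0.0046] [-0.   0.   6.5]
4 [-0.0396  0.0033  0.0046] [-0.   0.   6.5]
5 [-0.039   0.0078  0.0046] [-0.   0.   6.5]
6 [-0.0378  0.0121  0.0046] [-0.   0.   6.5]
7 [-0.0362  0.0163  0.0046] [-0.   0.   6.5]
8 [-0.0341  0.0203  0.0046] [-0.   0.   6.5]
9 [-0.0316  0.0241  0.0046] [-0.   0.   6.5]
10 [-0.0287  0.0275  0.0046] [-0.   0.   6.5]
11 [-0.0154  0.0185  0.0028] [-0.   0.   6.5]
12 [0. 0. 0.] [-0.   0.   6.5]
13 [0. 0. 0.] [-0.   0.   0.3]
14 [0. 0. 0.] [ 0. -0. -0.]
```

Request:
{"fn": "play_rows", "kwargs": {"commands": [{"dx": -0.037, "dy": -0.0144, "az": 6.5}, {"dx": -0.0384, "dy": -0.01, "dz": 0.004, "az": 6.5}, {"dx": -0.0393, "dy": -0.0057, "dz": 0.004, "az": 6.5}, {"dx": -0.0397, "dy": -0.001, "dz": 0.004, "az": 6.5}, {"dx": -0.0396, "dy": 0.0033, "dz": 0.004, "az": 6.5}], "claw": 0.6}}

```text
validation failed for argument at $.co...
```

Request:
{"fn": "play_rows", "kwargs": {"commands": [{"dx": -0.039, "dy": 0.0078, "dz": 0.004, "az": 6.5}, {"dx": -0.0378, "dy": 0.012, "dz": 0.004, "az": 6.5}, {"dx": -0.036, "dy": 0.016, "dz": 0.004, "az": 6.5}, {"dx": -0.034, "dy": 0.02, "dz": 0.004, "az": 6.5}, {"dx": -0.0316, "dy": 0.024, "dz": 0.004, "az": 6.5}]}}

```text
validation failed for argument at $.co...
```

```bash
python3 - <<'E'
from plan import *
plan([.534,.215,.16],1.317,10)
E
```

```text
t 0.15 at [0.1858 0.5175 0.213 ] yaw 2.7967927518279216 q [ 1.1594  0.3003  1.5214 -0.      1.3207 -0.0666] F [-0.2048 -1.1392 -0.109 ] w 0.09387612005821408
0 [-0.037  -0.0144  0.0046] [-0.   0.   6.5]
1 [-0.0384 -0.0101  0.0046] [-0.   0.   6.5]
2 [-0.0393 -0.0057  0.0046] [-0.   0.   6.5]
3 [-0.0397 -0.0012  0.0046] [-0.   0.   6.5]
4 [-0.0396  0.0033  0.0046] [-0.   0.   6.5]
5 [-0.039   0.0078  0.0046] [-0.   0.   6.5]
6 [-0.0378  0.0121  0.0046] [-0.   0.   6.5]
7 [-0.0362  0.0163  0.0046] [-0.   0.   6.5]
8 [-0.0341  0.0203  0.0046] [-0.   0.   6.5]
9 [-0.0316  0.0241  0.0046] [-0.   0.   6.5]
```

All six keys seem to be required.

Request:
{"fn": "play_rows", "kwargs": {"commands": [{"dx": -0.037, "dy": -0.0144, "dz": 0.004, "ax": 0, "ay": 0, "az": 6.5}, {"dx": -0.0384, "dy": -0.01, "dz": 0.004, "ax": 0, "ay": 0, "az": 6.5}, {"dx": -0.0393, "dy": -0.0057, "dz": 0.004, "ax": 0, "ay": 0, "az": 6.5}, {"dx": -0.0397, "dy": -0.001, "dz": 0.004, "ax": 0, "ay": 0, "az": 6.5}, {"dx": -0.0396, "dy": 0.0033, "dz": 0.004, "ax": 0, "ay": 0, "az": 6.5}], "claw": 0.6}}

```text
time_s: 0.57
ee_pos: [0.3352, 0.386, 0.1916]
eef_rot: [-3.14, -0.001, 2.221]
force: [1.3, 0.5, 0.1]
grip_width: 0.0637
```

Request:
{"fn": "play_rows", "kwargs": {"commands": [{"dx": -0.039, "dy": 0.0078, "dz": 0.004, "ax": 0, "ay": 0, "az": 6.5}, {"dx": -0.0378, "dy": 0.012, "dz": 0.004, "ax": 0, "ay": 0, "az": 6.5}, {"dx": -0.036, "dy": 0.016, "dz": 0.004, "ax": 0, "ay": 0, "az": 6.5}, {"dx": -0.034, "dy": 0.02, "dz": 0.004, "ax": 0, "ay": 0, "az": 6.5}, {"dx": -0.0316, "dy": 0.024, "dz": 0.004, "ax": 0, "ay": 0, "az": 6.5}]}}

```text
time_s: 0.98
ee_pos: [0.4869, 0.2445, 0.1702]
eef_rot: [-3.14, 0.001, 1.624]
force: [0.0, 1.0, -0.6]
grip_width: 0.0566
```

```bash
python3 - <<'E'
from plan import *
plan([.534,.215,.16],1.317,10)
E
```

```text
t 0.9833 at [0.4869 0.2445 0.1702] yaw 1.6244966178142755 q [0.3981 0.3287 1.5873 0.0002 1.2277 0.3443] F [ 0.005   0.9574 -0.5515] w 0.0566298247369844
0 [-0.0227  0.0322  0.0071] [-0.   0.   6.5]
1 [-0.0078  0.0142  0.0029] [-0.   0.   6.5]
2 [0. 0. 0.] [-0.   0.   4.6]
3 [0. 0. 0.] [-0. -0. -0.]
4 [0. 0. 0.] [-0. -0. -0.]
5 [0. 0. 0.] [-0. -0. -0.]
6 [0. 0. 0.] [-0. -0. -0.]
7 [0. 0. 0.] [-0. -0. -0.]
8 [0. 0. 0.] [-0. -0. -0.]
9 [0. 0. 0.] [-0. -0. -0.]
```

Request:
{"fn": "play_rows", "kwargs": {"commands": [{"dx": -0.0227, "dy": 0.0322, "dz": 0.007, "ax": 0, "ay": 0, "az": 6.5}, {"dx": -0.008, "dy": 0.014, "dz": 0.003, "ax": 0, "ay": 0, "az": 6.5}, {"dx": 0, "dy": 0, "dz": 0, "ax": 0, "ay": 0, "az": 4.6}, {"dx": 0, "dy": 0, "dz": 0, "ax": 0, "ay": 0, "az": 0}, {"dx": 0, "dy": 0, "dz": 0, "ax": 0, "ay": 0, "az": 0}]}}

```text
time_s: 1.4
ee_pos: [0.5396, 0.2054, 0.1568]
eef_rot: [-3.137, 0.004, 1.288]
force: [0.1, 0.5, 0.3]
grip_width: 0.0565
```

```bash
python3 - <<'E'
from m import *
w=grab('wrist','w1')
o=ctrl.get_obs();print(o['ee_pos'],o['eef_rot'])
c,s,m=blob('w1',orange,(0,0,512,384));print(c,s);print(onz('w1',[c],.029))
print(proj('w1',[o['ee_pos']]), proj('w1',[[.5345,.217,.053]]))
E
```

```text
[0.5394 0.2057 0.1569] [-3.1373  0.0038  1.2889]
[247.9609 181.6816] [234 164  28  36 716]
[[0.5306 0.2125 0.029 ]]
[[257.4919 242.6874]] [[249.6613 182.5544]]
```

View pics/w1.png

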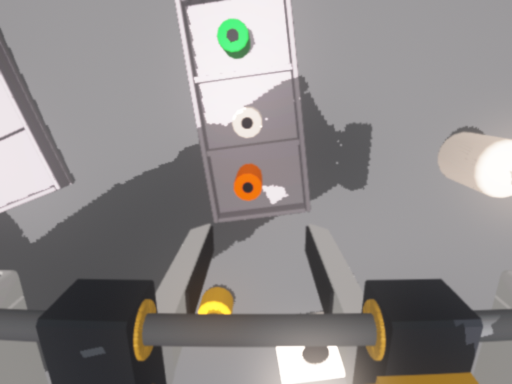

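The wrist view shows the orange plug with the hole in its top at (248,187), white at (247,122) and green at (232,36). The tray's near corners are at about (214,221) and (309,211), with the weight at (215,300) beyond the tray and the seat at (316,353).

```bash
python3 - <<'E'
from m import *
P=onz('w1',[(248,187)],.053)[0];G=onz('w1',[(232.5,36)],.053)[0];W=onz('w1',[(247,122)],.053)[0]
T=onz('w1',[(214,221),(309,211),(181,8)],.025)
print('plugs',P,W,G,'corners',T,np.linalg.norm(T[0]-T[1]));v=T[0]-T[1]
print('tray x ang',np.arctan2(v[1],v[0]));v=T[2]-T[0];print('tray y ang',np.arctan2(v[1],v[0]))
print('weight',onz('w1',[(214,315)],.048),'seat',onz('w1',[(316,353)],.022))
from plan import *
plan([P[0],P[1],.10],1.29,5)
E
```

```text
plugs [0.5319 0.2135 0.053 ] [0.5476 0.2685 0.053 ] [0.556  0.3367 0.053 ] corners [[0.4848 0.1815 0.025 ]
 [0.5806 0.1651 0.025 ]
 [0.5191 0.377  0.025 ]] 0.09718158285256492
tray x ang 2.9720414680932006
tray y ang 1.3974081887910665
weight [[0.4569 0.089  0.048 ]] seat [[ 0.5469 -0.015   0.022 ]]
t 1.45 at [0.5394 0.2057 0.1569] yaw 1.2888773217372815 q [ 0.3012  0.4137  1.5029 -0.0008  1.2307  0.5834] F [ 0.4213 -0.1241 -0.1239] w 0.056319077981646704
0 [ 0.0039 -0.0063  0.0393] [-0.2  0.2 -0.1]
1 [ 0.0017 -0.0029  0.0176] [ 0. -0. -0.]
2 [0. 0. 0.] [-0. -0. -0.]
3 [0. 0. 0.] [-0. -0. -0.]
4 [0. 0. 0.] [-0. -0. -0.]
```

Request:
{"fn": "play_rows", "kwargs": {"commands": [{"dx": 0.004, "dy": -0.006, "dz": 0.039, "ax": -0.2, "ay": 0.2, "az": -6.3}, {"dx": 0.002, "dy": -0.003, "dz": 0.018, "ax": 0, "ay": 0, "az": 0}, {"dx": 0, "dy": 0, "dz": 0, "ax": 0, "ay": 0, "az": 0}, {"dx": 0, "dy": 0, "dz": 0, "ax": 0, "ay": 0, "az": 0}, {"dx": 0, "dy": 0, "dz": 0, "ax": 0, "ay": 0, "az": 0}], "claw": 0.48}}

```text
time_s: 1.87
ee_pos: [0.5309, 0.2167, 0.1013]
eef_rot: [3.139, -0.002, 1.419]
force: [0.2, 0.3, 0.1]
grip_width: 0.0452
```

```bash
python3 - <<'E'
from m import *
from plan import *
grab('wrist','w2');c,s,m=blob('w2',orange,(0,0,512,384));print(c,s,onz('w2',[c],.04))
plan([.532,.2135,.032],1.40,6)
E
```

```text
[259.1397 209.7074] [ 243  187   33   47 1145] [[0.5316 0.2159 0.04  ]]
t 1.9167 at [0.5312 0.2168 0.1017] yaw 1.4184963903870689 q [0.3233 0.4625 1.5714 0.0007 1.1034 0.4753] F [-0.6229 -0.3536  0.1039] w 0.045333635414887295
0 [-0.0019  0.0006  0.04  ] [ 0.2 -0.1  1.1]
1 [-0.0013  0.0006  0.0298] [-0.  0.  0.]
2 [0. 0. 0.] [0. 0. 0.]
3 [0. 0. 0.] [0. 0. 0.]
4 [0. 0. 0.] [0. 0. 0.]
5 [0. 0. 0.] [0. 0. 0.]
```

Request:
{"fn": "play_rows", "kwargs": {"commands": [{"dx": -0.001, "dy": 0.0006, "dz": 0.025, "ax": 0.2, "ay": -0.1, "az": 1}, {"dx": -0.0005, "dy": 0, "dz": 0.025, "ax": 0, "ay": 0, "az": 0}, {"dx": 0, "dy": 0, "dz": 0.014, "ax": 0, "ay": 0, "az": 0}, {"dx": 0, "dy": 0, "dz": 0.004, "ax": 0, "ay": 0, "az": 0}, {"dx": 0, "dy": 0, "dz": 0, "ax": 0, "ay": 0, "az": 0}]}}

```text
time_s: 2.33
ee_pos: [0.5358, 0.2168, 0.0391]
eef_rot: [3.131, -0.006, 1.402]
force: [-0.3, -0.3, -0.7]
grip_width: 0.0453
```

Request:
{"fn": "play_rows", "kwargs": {"commands": [{"dx": 0, "dy": 0, "dz": 0, "ax": 0, "ay": 0, "az": 0}, {"dx": 0, "dy": 0, "dz": 0, "ax": 0, "ay": 0, "az": 0}, {"dx": 0, "dy": 0, "dz": 0, "ax": 0, "ay": 0, "az": 0}, {"dx": 0, "dy": 0, "dz": 0, "ax": 0, "ay": 0, "az": 0}, {"dx": 0, "dy": 0, "dz": 0, "ax": 0, "ay": 0, "az": 0}], "claw": 0.1, "squeeze": 15}}

```text
time_s: 2.75
ee_pos: [0.538, 0.2176, 0.0444]
eef_rot: [3.125, -0.01, 1.402]
force: [0.4, -0.1, -0.5]
grip_width: 0.0264
```

```bash
python3 - <<'E'
from m import *
from plan import *
grab('wrist','w3');c,s,m=blob('w3',orange,(0,0,512,384));o=ctrl.get_obs()
print(c,s,'top in tool if z=.053',onz('w3',[(s[0]+s[2]/2,s[1]+s[3]-13)],.053))
plan([.538,.2176,.12],1.40,3)
cv2.imwrite('pics/c3.png',cv2.imread('pics/w3.png')[100:384,120:400])
E
```

```text
[257.8736 244.0054] [ 237  211   46   67 2223] top in tool if z=.053 [[0.5373 0.2077 0.053 ]]
t 2.8 at [0.5381 0.2176 0.0444] yaw 1.4022940815457519 q [0.3209 0.5457 1.5976 0.0008 0.979  0.489 ] F [ 0.7933  0.5796 -0.7865] w 0.026573153889713583
0 [ 0.0004  0.0006 -0.04  ] [ 1.  -0.6  0.1]
1 [-0.     -0.     -0.0356] [ 0. -0.  0.]
2 [ 0.  0. -0.] [-0.  0. -0.]
```

View pics/c3.png

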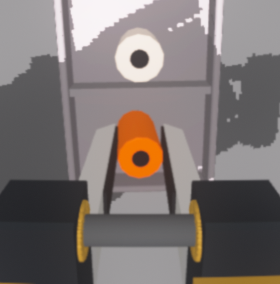

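The plug is held between the fingers, with its top hole at crop (141,158). Next I'll lift it and carry it to the stage.

Request:
{"fn": "play_rows", "kwargs": {"commands": [{"dx": 0, "dy": 0, "dz": -0.03, "ax": 0.6, "ay": -0.4, "az": 0}, {"dx": 0, "dy": 0, "dz": -0.04, "ax": 0.4, "ay": -0.2, "az": 0}, {"dx": 0, "dy": 0, "dz": -0.02, "ax": 0, "ay": 0, "az": 0}, {"dx": 0, "dy": 0, "dz": 0, "ax": 0, "ay": 0, "az": 0}, {"dx": 0, "dy": 0, "dz": 0, "ax": 0, "ay": 0, "az": 0}]}}

```text
time_s: 3.22
ee_pos: [0.5364, 0.217, 0.1375]
eef_rot: [-3.138, 0.002, 1.402]
force: [-0.1, 0.5, -0.7]
grip_width: 0.0261
```

```bash
python3 - <<'E'
from m import *
from plan import *
a=grab('scene','s1');b=grab('side','d1')
o=ctrl.get_obs();e=np.array(o['ee_pos']);
for n in('s1','d1'):
    u=proj(n,[e-[0,0,.015]])[0].astype(int)
    try:
        c,s,m=blob(n,orange,(u[0]-20,u[1]-20,u[0]+20,u[1]+20));print(n,u,c,s)
    except Exception as x:print(n,u,x)
plan([.547,-.014,.12],.70,8,step=.035)
E
```

```text
s1 [270 170] [269.8235 171.6471] [269 168   3   8  17]
d1 [237 164] [238.8065 164.6613] [236 158   7  13  62]
t 3.3167 at [0.5361 0.2169 0.1364] yaw 1.4022887111727949 q [ 0.3214  0.4371  1.5199 -0.0005  1.1906  0.4901] F [ 0.4599  0.6542 -0.9338] w 0.026217794766242416
0 [-0.0341  0.0075  0.0026] [-0.   0.   6.5]
1 [-0.033   0.0113  0.0025] [-0.   0.   6.5]
2 [-0.0315  0.015   0.0025] [-0.   0.   6.5]
3 [-0.0296  0.0184  0.0025] [-0.   0.   6.5]
4 [-0.0274  0.0217  0.0025] [-0.   0.   6.5]
5 [-0.0247  0.0246  0.0025] [-0.   0.   6.5]
6 [-0.0136  0.017   0.0015] [-0.   0.   1.2]
7 [-0.  0.  0.] [ 0. -0. -0.]
```

Request:
{"fn": "play_rows", "kwargs": {"commands": [{"dx": -0.034, "dy": 0.0075, "dz": 0, "ax": 0, "ay": 0, "az": 6.5}, {"dx": -0.033, "dy": 0.011, "dz": 0, "ax": 0, "ay": 0, "az": 6.5}, {"dx": -0.0315, "dy": 0.015, "dz": 0, "ax": 0, "ay": 0, "az": 6.5}, {"dx": -0.0296, "dy": 0.0184, "dz": 0, "ax": 0, "ay": 0, "az": 6.5}, {"dx": -0.0274, "dy": 0.0217, "dz": 0, "ax": 0, "ay": 0, "az": 6.5}]}}

```text
time_s: 3.73
ee_pos: [0.5401, 0.0421, 0.1289]
eef_rot: [-3.132, 0.013, 0.824]
force: [1.0, -0.2, 0.5]
grip_width: 0.0264
```

Request:
{"fn": "play_rows", "kwargs": {"commands": [{"dx": -0.0235, "dy": 0.023, "dz": 0.002, "ax": 0, "ay": 0, "az": 6.5}, {"dx": -0.01, "dy": 0.012, "dz": 0.002, "ax": 0, "ay": 0, "az": 1.2}, {"dx": 0, "dy": 0, "dz": 0, "ax": 0, "ay": 0, "az": 0}, {"dx": 0, "dy": 0, "dz": 0, "ax": 0, "ay": 0, "az": 0}, {"dx": 0, "dy": 0, "dz": 0, "ax": 0, "ay": 0, "az": 0}]}}

```text
time_s: 4.15
ee_pos: [0.5379, -0.0142, 0.1181]
eef_rot: [-3.127, 0.022, 0.67]
force: [-0.9, -0.5, -0.3]
grip_width: 0.0263
```

```bash
python3 - <<'E'
from m import *
from plan import *
grab('wrist','w4');plan([.547,-.014,.09],.70,3)
print(proj('w4',[[.547,-.014,.022]]))
E
```

```text
t 4.2 at [ 0.5378 -0.0138  0.1181] yaw 0.6705039658662195 q [-0.0914  0.3862  1.6399 -0.0052  1.1416  0.8112] F [-0.8643  0.0839 -1.0551] w 0.026176062590024314
0 [0.0077 0.0063 0.0278] [-0.9  1.3 -1.7]
1 [0. 0. 0.] [ 0. -0. -0.]
2 [0. 0. 0.] [-0. -0. -0.]
[[266.0542 186.1127]]
```

View pics/w4.png

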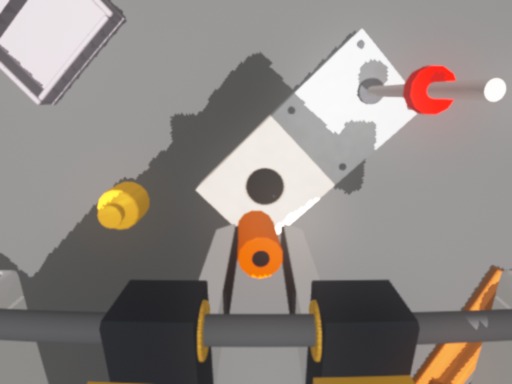

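The view shows the seat at (265,186), the plug top at (261,259) held between the fingers, the post base at (370,91) and the collar centred at (428,90).

```bash
cat >> m.py <<'E'
def online(name,uv,xy):  # height on a vertical line nearest to the ray
    c,D=ray(name,[uv]);d=D[0];A=np.c_[d,[0,0,-1]];s=np.linalg.lstsq(A,np.array([xy[0],xy[1],0])-c,rcond=None)[0];return s[1]
E
python3 - <<'E'
from m import *
from plan import *
c,s,m=blob('w4',lambda h:h[...,2]<70,(235,160,290,212));print('seat px',c,s);S=onz('w4',[c],.022)[0];print(S)
g=[.661,-.034];
c,s,m=blob('w4',red,(395,55,470,125));print('collar',c,s)
c1=blob('s0',red,(264,210,280,226))[0];c2=blob('d0',red,(298,186,312,200))[0]
print('3-view',tri([('s0',c1),('d0',c2),('w4',(428,90))]), tri([('d0',c2),('w4',(428,90))]),tri([('s0',c1),('w4',(428,90))]))
top=onz('w4',[(371,91)],.025);print('post base',top,'dist',np.linalg.norm(top[0,:2]-S[:2]));print('h',online('w4',(428,90),top[0]))
print('posttop',onz('w4',[(495,90)],.17))
plan([S[0],S[1],.08],.67,3)
E
```

```text
Traceback (most recent call last):
  File "m.py", line 6, in blob
    i=1+np.argmax(s[1:,4]);return c[i],s[i],l==i
        ~~~~~~~~~^^^^^^^^^
ValueError: attempt to get argmax of an empty sequence
```

```bash
python3 - <<'E'
from m import *
from plan import *
im=cv2.imread('pics/w4.png');print(im[186,265],im[186,230])
c,s,m=blob('w4',lambda h:h[...,2]<110,(240,163,290,209));print('seat px',c,s);S=onz('w4',[c],.022)[0];print(S)
c,s,m=blob('w4',red,(395,55,470,125));print('collar',c,s)
c1=blob('s0',red,(264,210,280,226))[0];c2=blob('d0',red,(298,186,312,200))[0]
print('3-view',tri([('s0',c1),('d0',c2),('w4',(428,90))]), tri([('d0',c2),('w4',(428,90))]),tri([('s0',c1),('w4',(428,90))]))
top=onz('w4',[(371,91)],.025);print('post base',top,'dist',np.linalg.norm(top[0,:2]-S[:2]));print('h',online('w4',(428,90),top[0]))
print('posttop',onz('w4',[(495,90)],.17))
plan([S[0],S[1],.08],.67,3)
E
```

```text
[72 75 81] [229 235 241]
seat px [264.3975 185.8342] [247 169  36  35 971]
[ 0.5463 -0.0127  0.022 ]
collar [426.854   89.4693] [ 404   65   52   50 1596]
3-view [ 0.6619 -0.0287  0.1194] [ 0.6615 -0.0286  0.1201] [ 0.6615 -0.0287  0.1179]
post base [[ 0.661  -0.0294  0.025 ]] dist 0.11594329249528337
h 0.11709483914687811
posttop [[ 0.6603 -0.0284  0.17  ]]
t 4.2 at [ 0.5378 -0.0138  0.1181] yaw 0.6705039658662195 q [-0.0914  0.3862  1.6399 -0.0052  1.1416  0.8112] F [-0.8643  0.0839 -1.0551] w 0.026176062590024314
0 [0.0081 0.005  0.0379] [-0.8  1.3  0. ]
1 [0. 0. 0.] [ 0. -0.  0.]
2 [0. 0. 0.] [-0. -0. -0.]
```

Request:
{"fn": "play_rows", "kwargs": {"commands": [{"dx": 0.004, "dy": 0.0025, "dz": 0.012, "ax": -0.5, "ay": 0.8, "az": 0}, {"dx": 0.004, "dy": 0.0025, "dz": 0.012, "ax": -0.5, "ay": 0.8, "az": 0}, {"dx": 0.001, "dy": 0.0005, "dz": 0.01, "ax": -0.1, "ay": 0.1, "az": 0}, {"dx": 0, "dy": 0, "dz": 0.003, "ax": 0, "ay": 0, "az": 0}, {"dx": 0, "dy": 0, "dz": 0, "ax": 0, "ay": 0, "az": 0}]}}

```text
time_s: 4.62
ee_pos: [0.5484, -0.0071, 0.079]
eef_rot: [3.137, -0.008, 0.68]
force: [-0.1, -0.1, -0.5]
grip_width: 0.0261
```

```bash
python3 - <<'E'
from plan import *
plan([.5463,-.013,.06],.67,2)
E
```

```text
t 4.6167 at [ 0.5484 -0.0071  0.079 ] yaw 0.6802375239831502 q [-0.0809  0.4398  1.6661  0.0028  1.0263  0.8082] F [-0.1148 -0.1028 -0.4567] w 0.026139621043567166
0 [-0.0055  0.0032  0.019 ] [ 0.3 -0.5  0.6]
1 [ 0. -0. -0.] [-0.  0.  0.]
```

Request:
{"fn": "play_rows", "kwargs": {"commands": [{"dx": -0.002, "dy": 0.001, "dz": 0.004, "ax": 0.1, "ay": -0.2, "az": 0}, {"dx": -0.0015, "dy": 0.001, "dz": 0.004, "ax": 0.1, "ay": -0.1, "az": 0}, {"dx": -0.001, "dy": 0.0005, "dz": 0.001, "ax": 0, "ay": 0, "az": 0}, {"dx": 0, "dy": 0, "dz": 0, "ax": 0, "ay": 0, "az": 0}, {"dx": 0, "dy": 0, "dz": 0, "ax": 0, "ay": 0, "az": 0}]}}

```text
time_s: 5.03
ee_pos: [0.5465, -0.0115, 0.0702]
eef_rot: [3.141, -0.002, 0.682]
force: [0.5, -0.3, 0.0]
grip_width: 0.0264
```

```bash
python3 - <<'E'
from m import *
from plan import *
plan([.5463,-.013,.06],.67,2)
grab('scene','s2');grab('side','d2')
E
```

```text
t 5.0333 at [ 0.5465 -0.0115  0.0702] yaw 0.6821877717160518 q [-0.0886  0.4525  1.6714  0.0012  1.0152  0.7994] F [ 0.5097 -0.3266  0.0053] w 0.026395581564447795
0 [-0.0011  0.001   0.0102] [ 0.1 -0.1  0.7]
1 [0. 0. 0.] [-0.  0.  0.]
```

Smaller steps track well. I'll descend until contact.

Request:
{"fn": "play_rows", "kwargs": {"commands": [{"dx": -0.0004, "dy": 0.0003, "dz": 0.002, "ax": 0, "ay": 0, "az": 0}, {"dx": -0.0004, "dy": 0.0003, "dz": 0.002, "ax": 0, "ay": 0, "az": 0}, {"dx": 0, "dy": 0, "dz": 0.002, "ax": 0, "ay": 0, "az": 0}, {"dx": 0, "dy": 0, "dz": 0.001, "ax": 0, "ay": 0, "az": 0}, {"dx": 0, "dy": 0, "dz": 0.001, "ax": 0, "ay": 0, "az": 0}]}}

```text
time_s: 5.55
ee_pos: [0.5466, -0.0127, 0.0622]
eef_rot: [3.14, -0.004, 0.682]
force: [-0.1, -0.5, 0.4]
grip_width: 0.0261
```

Request:
{"fn": "play_rows", "kwargs": {"commands": [{"dx": 0, "dy": 0, "dz": 0.001, "ax": 0, "ay": 0, "az": 0}, {"dx": 0, "dy": 0, "dz": 0.001, "ax": 0, "ay": 0, "az": 0}, {"dx": 0, "dy": 0, "dz": 0.001, "ax": 0, "ay": 0, "az": 0}, {"dx": 0, "dy": 0, "dz": 0.001, "ax": 0, "ay": 0, "az": 0}, {"dx": 0, "dy": 0, "dz": 0, "ax": 0, "ay": 0, "az": 0}]}}

```text
time_s: 5.97
ee_pos: [0.547, -0.0117, 0.0594]
eef_rot: [3.14, -0.005, 0.682]
force: [0.9, 0.8, -0.4]
grip_width: 0.0258
```

Request:
{"fn": "play_rows", "kwargs": {"commands": [{"dx": -0.0005, "dy": 0.0005, "dz": 0.001, "ax": 0, "ay": 0, "az": 0}, {"dx": -0.0003, "dy": 0.0002, "dz": 0.001, "ax": 0, "ay": 0, "az": 0}, {"dx": 0, "dy": 0, "dz": 0.001, "ax": 0, "ay": 0, "az": 0}, {"dx": 0, "dy": 0, "dz": 0.0005, "ax": 0, "ay": 0, "az": 0}, {"dx": 0, "dy": 0, "dz": 0.0005, "ax": 0, "ay": 0, "az": 0}]}}

```text
time_s: 6.38
ee_pos: [0.5475, -0.0111, 0.0589]
eef_rot: [3.141, -0.008, 0.682]
force: [-3.3, 1.1, 7.0]
grip_width: 0.0259
```

```bash
python3 - <<'E'
from m import *
from plan import *
plan([.5463,-.013,.06],.67,1)
grab('side','d3')
for n in ['d1','d2','d3']:
    u=(238,164) if n=='d1' else (272,212)
    c,s,m=blob(n,orange,(u[0]-20,u[1]-25,u[0]+20,u[1]+25));print(n,c,s)
    ys=np.argwhere(m)[:,0].max()
    if n!='d1':print('foot h',online(n,(c[0],ys+.5),(.547,-.013)),'expect px foot at seat',proj(n,[[.547,-.013,.022],[.547,-.013,.07]]))
b=cv2.imread('pics/d3.png')[170:250,230:330];cv2.imwrite('pics/c4.png',cv2.resize(b,(750,600),interpolation=3))
E
```

```text
t 6.3833 at [ 0.5475 -0.0111  0.0589] yaw 0.6823256241467053 q [-0.0897  0.4688  1.6783  0.0064  0.9879  0.7953] F [-3.2614  1.0561  7.039 ] w 0.02587089427911529
0 [-0.0022  0.0007 -0.0011] [ 0.  -0.5  0.7]
d1 [238.8065 164.6613] [236 158   7  13  62]
d2 [271.7808 215.8904] [269 209   7  14  73]
foot h 0.01830436671119917 expect px foot at seat [[271.8981 221.8145]
 [272.3793 212.6208]]
d3 [272.1884 217.6087] [269 211   7  13  69]
foot h 0.01306442618057093 expect px foot at seat [[271.8981 221.8145]
 [272.3793 212.6208]]
```

View pics/c4.png

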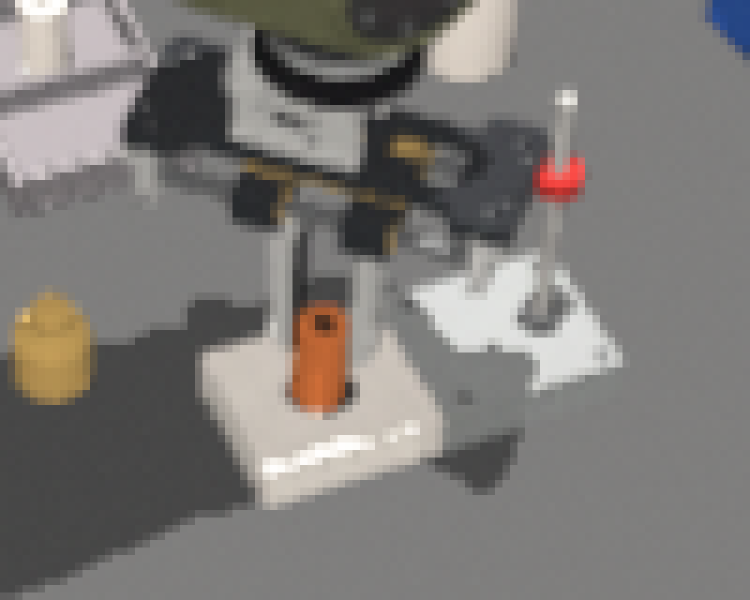

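The plug stands in the seat: the foot at crop (320,400) is inside the black recess, and contact came at the predicted height. I'll ease off and let go.

Request:
{"fn": "play_rows", "kwargs": {"commands": [{"dx": -0.001, "dy": 0.0005, "dz": -0.0005, "ax": 0, "ay": 0, "az": 0}, {"dx": -0.0005, "dy": 0.0003, "dz": 0, "ax": 0, "ay": -0.1, "az": 0}, {"dx": 0, "dy": 0, "dz": 0, "ax": 0, "ay": 0, "az": 0}, {"dx": 0, "dy": 0, "dz": 0, "ax": 0, "ay": 0, "az": 0}, {"dx": 0, "dy": 0, "dz": 0, "ax": 0, "ay": 0, "az": 0}]}}

```text
time_s: 6.85
ee_pos: [0.5468, -0.0131, 0.059]
eef_rot: [3.141, -0.006, 0.682]
force: [0.1, 1.3, 1.0]
grip_width: 0.0256
```

Request:
{"fn": "play_rows", "kwargs": {"commands": [{"dx": 0, "dy": 0, "dz": 0, "ax": 0, "ay": 0, "az": 0}, {"dx": 0, "dy": 0, "dz": 0, "ax": 0, "ay": 0, "az": 0}, {"dx": 0, "dy": 0, "dz": 0, "ax": 0, "ay": 0, "az": 0}, {"dx": 0, "dy": 0, "dz": 0, "ax": 0, "ay": 0, "az": 0}, {"dx": 0, "dy": 0, "dz": 0, "ax": 0, "ay": 0, "az": 0}], "claw": 0.55}}

```text
time_s: 7.27
ee_pos: [0.5468, -0.0131, 0.0587]
eef_rot: [3.141, -0.006, 0.682]
force: [0.6, -0.0, 0.3]
grip_width: 0.0514
```

Request:
{"fn": "play_rows", "kwargs": {"commands": [{"dx": 0, "dy": 0, "dz": -0.01, "ax": 0, "ay": 0, "az": 0}, {"dx": 0, "dy": 0, "dz": -0.02, "ax": 0, "ay": 0, "az": 0}, {"dx": 0, "dy": 0, "dz": -0.03, "ax": 0, "ay": 0, "az": 0}, {"dx": 0, "dy": 0, "dz": -0.03, "ax": 0, "ay": 0, "az": 0}, {"dx": 0, "dy": 0, "dz": -0.02, "ax": 0, "ay": 0, "az": 0}]}}

```text
time_s: 7.68
ee_pos: [0.5438, -0.0132, 0.1707]
eef_rot: [-3.136, 0.0, 0.682]
force: [0.3, 1.1, 0.6]
grip_width: 0.0519
```

```bash
python3 - <<'E'
from m import *
from plan import *
grab('wrist','w5');c,s,m=blob('w5',orange,(0,0,512,384));print(c,s,'axis pts foot/top px expected',proj('w5',[[.5463,-.013,.022],[.5463,-.013,.07]]))
plan([.53,-.325,.16],.31,16,step=.035)
E
```

```text
[382.5623 101.4261] [368  84  34  36 690] axis pts foot/top px expected [[260.3428 179.6297]
 [260.3196 192.5394]]
t 7.7333 at [ 0.5452 -0.0134  0.1744] yaw 0.6822367820335973 q [-0.0935  0.3235  1.5838  0.0039  1.2332  0.7938] F [ 0.6959 -0.0692  4.2403] w 0.051816251066956164
0 [-0.0233  0.026   0.0015] [-0.  -0.1  6.5]
1 [-0.0202  0.0285  0.0015] [-0.  -0.1  6.5]
2 [-0.0169  0.0306  0.0016] [-0.  -0.1  6.5]
3 [-0.0133  0.0323  0.0016] [-0.  -0.   1.8]
4 [-0.0123  0.0327  0.0016] [-0.  0.  0.]
5 [-0.0123  0.0327  0.0016] [-0. -0. -0.]
6 [-0.0123  0.0327  0.0016] [-0. -0. -0.]
7 [-0.0123  0.0327  0.0016] [-0. -0. -0.]
8 [-0.0113  0.0303  0.0015] [-0. -0. -0.]
9 [0. 0. 0.] [-0. -0. -0.]
10 [0. 0. 0.] [-0. -0. -0.]
11 [0. 0. 0.] [-0. -0. -0.]
12 [0. 0. 0.] [-0. -0. -0.]
13 [0. 0. 0.] [-0. -0. -0.]
14 [0. 0. 0.] [-0. -0. -0.]
15 [0. 0. 0.] [-0. -0. -0.]
```

View pics/w5.png

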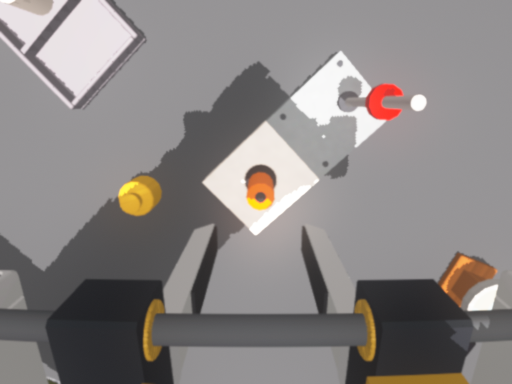

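The plug stands upright in the seat: its top is at (261,197), about where projection puts it. The loupe is at lower right. I'll move to the loupe.

Request:
{"fn": "play_rows", "kwargs": {"commands": [{"dx": -0.0233, "dy": 0.026, "dz": 0, "ax": 0, "ay": 0, "az": 6.5}, {"dx": -0.02, "dy": 0.0285, "dz": 0, "ax": 0, "ay": 0, "az": 6.5}, {"dx": -0.017, "dy": 0.03, "dz": 0, "ax": 0, "ay": 0, "az": 6}, {"dx": -0.0133, "dy": 0.032, "dz": 0, "ax": 0, "ay": 0, "az": 1}, {"dx": -0.012, "dy": 0.0325, "dz": 0, "ax": 0, "ay": 0, "az": 0}]}}

```text
time_s: 8.15
ee_pos: [0.5384, -0.1873, 0.1811]
eef_rot: [3.14, -0.011, 0.326]
force: [0.8, 0.2, 0.4]
grip_width: 0.0518
```

Request:
{"fn": "play_rows", "kwargs": {"commands": [{"dx": -0.012, "dy": 0.0325, "dz": 0, "ax": 0, "ay": 0, "az": 0}, {"dx": -0.012, "dy": 0.032, "dz": 0, "ax": 0, "ay": 0, "az": 0}, {"dx": -0.008, "dy": 0.02, "dz": 0, "ax": 0, "ay": 0, "az": 0}, {"dx": 0, "dy": 0, "dz": 0, "ax": 0, "ay": 0, "az": 0}, {"dx": 0, "dy": 0, "dz": 0, "ax": 0, "ay": 0, "az": 0}]}}

```text
time_s: 8.57
ee_pos: [0.5326, -0.2883, 0.1835]
eef_rot: [3.138, -0.012, 0.319]
force: [-0.1, -0.7, 0.5]
grip_width: 0.0518
```

```bash
python3 - <<'E'
from m import *
from plan import *
grab('wrist','w6')
plan([.53,-.325,.12],.31,2,step=.035);print(proj('w6',[[.53,-.325,.05],[.606,-.30,.048]]))
E
```

```text
t 8.6167 at [ 0.5327 -0.288   0.1836] yaw 0.3191883478566826 q [-0.5591  0.441   1.3993  0.0073  1.2907  0.6906] F [-0.3128 -0.786   0.3926] w 0.05185829792460585
0 [-0.0071  0.0162  0.0302] [ 0.2 -0.7  0.5]
1 [-0.0066  0.0164  0.0302] [0. 0. 0.]
[[291.5972 200.6873]
 [293.6104 119.3375]]
```

View pics/w6.png

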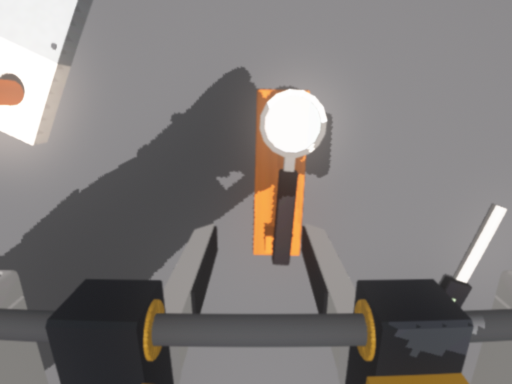

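The wrist view shows the lens centred at (293,123) and the handle running from (288,171) to (283,263).

```bash
cat > lp.py <<'E'
from m import *
def loupe(n,box,boxl):
    c,s,m=blob(n,lambda h:h[...,2]<55,box);p=np.argwhere(m)[:,::-1]
    W=onz(n,p,.053)[:,:2];mu=W.mean(0);u,sv,vt=np.linalg.svd(W-mu,full_matrices=False);d=vt[0]*np.sign(vt[0][0]);t=(W-mu)@d
    print('handle px',c,s,'mean',mu,'ends',mu+d*t.min(),mu+d*t.max(),'len',np.ptp(t),'ang',np.arctan2(d[1],d[0]))
    return mu,d,t
E
python3 - <<'E'
from lp import *
mu,d,t=loupe('w6',(265,165,310,275),None)
L=onz('w6',[(293,123)],.048)[0];print('lens',L);v=L[:2]-mu;print('ang lens-handle',np.arctan2(v[1],v[0]),np.linalg.norm(v))
a=np.arctan2(v[1],v[0]);G=L[:2]-.08*v/np.linalg.norm(v);print('grip',G,'edge ends',onz('w6',[(258,123),(327,123)],.048))
from plan import *
plan([G[0],G[1],.11],a,3)
E
```

```text
handle px [307.     256.2982] [303 244   7  31 114] mean [ 0.4783 -0.3606] ends [ 0.4594 -0.3702] [ 0.4911 -0.3541] len 0.03552977231711744 ang 0.4711728415790003
lens [ 0.6026 -0.3006  0.048 ]
ang lens-handle 0.4497869603464807 0.13807327300535893
grip [ 0.5306 -0.3354] edge ends [[ 0.5921 -0.269   0.048 ]
 [ 0.6129 -0.3314  0.048 ]]
t 8.6167 at [ 0.5327 -0.288   0.1836] yaw 0.3191883478566826 q [-0.5591  0.441   1.3993  0.0073  1.2907  0.6906] F [-0.3128 -0.786   0.3926] w 0.05185829792460585
0 [-0.0081  0.0201  0.0336] [ 0.2 -0.6 -6.5]
1 [-0.01    0.0192  0.0336] [ 0.  -0.1 -1. ]
2 [-0.002   0.0036  0.0064] [-0.  0.  0.]
```

```bash
python3 - <<'E'
from lp import *
H=onz('w6',[(288.5,171),(282.5,262)],.056)[:,:2];L=onz('w6',[(293,123)],.050)[0][:2]
print(H,np.linalg.norm(H[0]-H[1]),L,np.linalg.norm(L-H[1]));v=H[0]-H[1];a=np.arctan2(v[1],v[0]);v=L-H[1];b=np.arctan2(v[1],v[0]);print(a,b)
G=L-.08*v/np.linalg.norm(v);print('grip',G)
from plan import *
plan([G[0],G[1],.11],b,3)
E
```

```text
[[ 0.5587 -0.3109]
 [ 0.4655 -0.3375]] 0.09689234832181501 [ 0.6026 -0.3004] 0.14204727721724703
0.27893499282208634 0.2647464601077875
grip [ 0.5254 -0.3213]
t 8.6167 at [ 0.5327 -0.288   0.1836] yaw 0.3191883478566826 q [-0.5591  0.441   1.3993  0.0073  1.2907  0.6906] F [-0.3128 -0.786   0.3926] w 0.05185829792460585
0 [-0.009   0.0143  0.0362] [ 0.2 -0.7  3.1]
1 [-0.0078  0.0149  0.0363] [0. 0. 0.]
2 [-0.0002  0.0004  0.001 ] [-0.  0.  0.]
```

Request:
{"fn": "play_rows", "kwargs": {"commands": [{"dx": -0.006, "dy": 0.01, "dz": 0.022, "ax": 0, "ay": -0.3, "az": 1.3}, {"dx": -0.005, "dy": 0.009, "dz": 0.022, "ax": 0.1, "ay": -0.2, "az": 1}, {"dx": -0.003, "dy": 0.005, "dz": 0.015, "ax": 0, "ay": 0, "az": 0}, {"dx": 0, "dy": 0, "dz": 0, "ax": 0, "ay": 0, "az": 0}, {"dx": 0, "dy": 0, "dz": 0, "ax": 0, "ay": 0, "az": 0}], "claw": 0.48}}

```text
time_s: 9.03
ee_pos: [0.5291, -0.3101, 0.1257]
eef_rot: [3.138, -0.006, 0.283]
force: [-0.2, 0.1, 0.9]
grip_width: 0.0455
```

```bash
python3 - <<'E'
from lp import *
from plan import *
grab('wrist','w7')
print(proj('w7',[[.5587,-.3109,.056],[.4655,-.3375,.056],[.6026,-.3004,.05]]))
plan([.526,-.321,.07],.27,3)
im=cv2.imread('pics/w7.png');g=cv2.cvtColor(im,cv2.COLOR_BGR2GRAY)
for r in (190,205,220,235,250): print(r,np.where(g[r,225:330]<45)[0]+225)
E
```

```text
[[269.3603 172.1968]
 [267.7771 282.3309]
 [272.418  112.3721]]
t 9.0833 at [ 0.5291 -0.31    0.1258] yaw 0.2835107193551205 q [-0.5907  0.5151  1.4307  0.0024  1.1892  0.6957] F [-0.2523 -0.2599  0.8619] w 0.045215280874946896
0 [-0.0045  0.0067  0.0392] [ 0.2 -0.3  0.8]
1 [-0.0018  0.0029  0.0166] [0. 0. 0.]
2 [0. 0. 0.] [-0.  0.  0.]
190 []
205 []
220 []
235 []
250 []
```

View pics/w7.png

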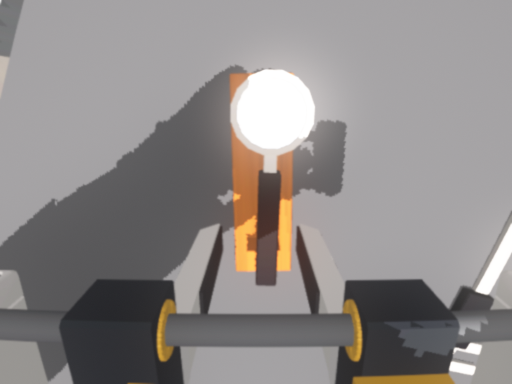

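The projected loupe points match the picture: lens at (273,112), handle front at (269,172), tail at (267,283). I'll descend.

Request:
{"fn": "play_rows", "kwargs": {"commands": [{"dx": -0.0025, "dy": 0.004, "dz": 0.02, "ax": 0, "ay": -0.2, "az": 0.4}, {"dx": -0.002, "dy": 0.003, "dz": 0.02, "ax": 0.1, "ay": -0.1, "az": 0.3}, {"dx": -0.001, "dy": 0.001, "dz": 0.01, "ax": 0, "ay": 0, "az": 0}, {"dx": 0, "dy": 0, "dz": 0, "ax": 0, "ay": 0, "az": 0}, {"dx": 0, "dy": 0, "dz": 0, "ax": 0, "ay": 0, "az": 0}]}}

```text
time_s: 9.5
ee_pos: [0.53, -0.3169, 0.0814]
eef_rot: [3.133, -0.007, 0.276]
force: [0.6, 0.5, -0.4]
grip_width: 0.045
```

```bash
python3 - <<'E'
from plan import *
plan([.526,-.321,.037],.27,2)
E
```

```text
t 9.5 at [ 0.53   -0.3169  0.0814] yaw 0.2760511985689429 q [-0.5981  0.5726  1.4541 -0.0003  1.1042  0.6968] F [ 0.6432  0.4584 -0.3841] w 0.04504513285664363
0 [-0.0047  0.0022  0.0397] [ 0.5 -0.4  0.3]
1 [-0.0005  0.0003  0.0047] [-0.  0.  0.]
```

Request:
{"fn": "play_rows", "kwargs": {"commands": [{"dx": -0.0025, "dy": 0.0015, "dz": 0.014, "ax": 0.4, "ay": -0.3, "az": 0.2}, {"dx": -0.002, "dy": 0.001, "dz": 0.014, "ax": 0.2, "ay": -0.2, "az": 0.1}, {"dx": -0.001, "dy": 0.0005, "dz": 0.01, "ax": 0.1, "ay": -0.1, "az": 0}, {"dx": -0.0005, "dy": 0, "dz": 0.004, "ax": 0.1, "ay": -0.1, "az": 0}, {"dx": 0, "dy": 0, "dz": 0.001, "ax": 0.1, "ay": -0.1, "az": 0}]}}

```text
time_s: 9.92
ee_pos: [0.526, -0.3218, 0.0375]
eef_rot: [-3.136, 0.006, 0.271]
force: [-0.3, 0.4, 0.2]
grip_width: 0.0452
```

```bash
python3 - <<'E'
from plan import *
plan([.526,-.321,.037],.27,2)
E
```

```text
t 9.9167 at [ 0.526  -0.3218  0.0375] yaw 0.2714368345541378 q [-0.6081  0.6378  1.4641 -0.0009  1.0478  0.6918] F [-0.3301  0.3658  0.2301] w 0.04520168043601995
0 [ 0.0002 -0.0008  0.0005] [-0.3  0.3  0.1]
1 [0. 0. 0.] [ 0. -0. -0.]
```

Request:
{"fn": "play_rows", "kwargs": {"commands": [{"dx": 0, "dy": -0.0003, "dz": 0, "ax": -0.2, "ay": 0.2, "az": 0}, {"dx": 0, "dy": 0, "dz": 0, "ax": 0, "ay": 0, "az": 0}, {"dx": 0, "dy": 0, "dz": 0, "ax": 0, "ay": 0, "az": 0}, {"dx": 0, "dy": 0, "dz": 0, "ax": 0, "ay": 0, "az": 0}, {"dx": 0, "dy": 0, "dz": 0, "ax": 0, "ay": 0, "az": 0}], "claw": 0, "squeeze": 35}}

```text
time_s: 10.33
ee_pos: [0.5261, -0.3216, 0.0376]
eef_rot: [-3.14, 0.002, 0.271]
force: [-0.4, -0.1, -0.1]
grip_width: 0.0177
```

Request:
{"fn": "play_rows", "kwargs": {"commands": [{"dx": 0, "dy": 0, "dz": 0, "ax": 0, "ay": 0, "az": 0}, {"dx": 0, "dy": 0, "dz": -0.003, "ax": 0, "ay": 0, "az": 0}, {"dx": 0, "dy": 0, "dz": -0.006, "ax": 0, "ay": 0, "az": 0}, {"dx": 0, "dy": 0, "dz": -0.008, "ax": 0, "ay": 0, "az": 0}, {"dx": 0, "dy": 0, "dz": -0.008, "ax": 0, "ay": 0, "az": 0}]}}

```text
time_s: 10.75
ee_pos: [0.5257, -0.3212, 0.0637]
eef_rot: [-3.138, 0.003, 0.271]
force: [0.2, -0.5, -2.1]
grip_width: 0.0173
```

```bash
python3 - <<'E'
from plan import *
plan([.47,-.035,.14],.27,12,step=.03)
E
```

```text
t 10.75 at [ 0.5257 -0.3212  0.0637] yaw 0.2714342292268226 q [-0.6078  0.5999  1.4563 -0.0003  1.0901  0.6917] F [ 0.2499 -0.466  -2.0636] w 0.017278942864771857
0 [ 0.0023 -0.029  -0.0075] [-0.2  0.2  0.1]
1 [ 0.0023 -0.0289 -0.0076] [ 0. -0.  0.]
2 [ 0.0023 -0.0289 -0.0076] [-0. -0. -0.]
3 [ 0.0023 -0.0289 -0.0076] [-0. -0. -0.]
4 [ 0.0023 -0.0289 -0.0076] [-0. -0. -0.]
5 [ 0.0023 -0.0289 -0.0076] [-0. -0. -0.]
6 [ 0.0023 -0.0289 -0.0076] [-0. -0. -0.]
7 [ 0.0023 -0.0289 -0.0076] [-0. -0. -0.]
8 [ 0.0023 -0.0289 -0.0076] [-0. -0. -0.]
9 [ 0.0023 -0.0289 -0.0076] [-0. -0. -0.]
10 [ 0.0001 -0.0013 -0.0004] [-0. -0. -0.]
11 [0. 0. 0.] [-0. -0. -0.]
```

Request:
{"fn": "play_rows", "kwargs": {"commands": [{"dx": 0, "dy": 0, "dz": -0.02, "ax": 0, "ay": 0, "az": 0}, {"dx": 0, "dy": -0.01, "dz": -0.025, "ax": 0, "ay": 0, "az": 0}, {"dx": 0.001, "dy": -0.015, "dz": -0.02, "ax": 0, "ay": 0, "az": 0}, {"dx": 0.002, "dy": -0.02, "dz": -0.01, "ax": 0, "ay": 0, "az": 0}, {"dx": 0.002, "dy": -0.025, "dz": 0, "ax": 0, "ay": 0, "az": 0}]}}

```text
time_s: 11.17
ee_pos: [0.5121, -0.2543, 0.1477]
eef_rot: [3.141, -0.0, 0.267]
force: [0.5, 1.0, -1.8]
grip_width: 0.0176
```

Request:
{"fn": "play_rows", "kwargs": {"commands": [{"dx": 0.002, "dy": -0.027, "dz": 0, "ax": 0, "ay": 0, "az": 0}, {"dx": 0.002, "dy": -0.028, "dz": 0, "ax": 0, "ay": 0, "az": 0}, {"dx": 0.002, "dy": -0.028, "dz": 0, "ax": 0, "ay": 0, "az": 0}, {"dx": 0.002, "dy": -0.028, "dz": 0, "ax": 0, "ay": 0, "az": 0}, {"dx": 0.002, "dy": -0.025, "dz": 0, "ax": 0, "ay": 0, "az": 0}]}}

```text
time_s: 11.58
ee_pos: [0.4848, -0.1157, 0.154]
eef_rot: [3.136, -0.007, 0.265]
force: [0.7, -0.6, -0.2]
grip_width: 0.0176
```

```bash
python3 - <<'E'
from plan import *
plan([.4695,-.0345,.13],.27,6,step=.025)
E
```

```text
t 11.5833 at [ 0.4848 -0.1157  0.154 ] yaw 0.26521181460616683 q [-0.3072  0.2405  1.7421 -0.0011  1.15    0.9989] F [ 0.694  -0.6065 -0.2416] w 0.017643843562598016
0 [ 0.0018 -0.024   0.0068] [ 0.3 -0.4 -0.3]
1 [ 0.002  -0.0239  0.007 ] [-0.  0. -0.]
2 [ 0.002  -0.0239  0.007 ] [0. 0. 0.]
3 [ 0.0009 -0.0105  0.0031] [0. 0. 0.]
4 [0. 0. 0.] [0. 0. 0.]
5 [0. 0. 0.] [0. 0. 0.]
```

Request:
{"fn": "play_rows", "kwargs": {"commands": [{"dx": 0.002, "dy": -0.022, "dz": 0.004, "ax": 0.3, "ay": -0.3, "az": -0.2}, {"dx": 0.002, "dy": -0.02, "dz": 0.005, "ax": 0, "ay": -0.1, "az": -0.1}, {"dx": 0.001, "dy": -0.013, "dz": 0.005, "ax": 0, "ay": 0, "az": 0}, {"dx": 0.001, "dy": -0.006, "dz": 0.004, "ax": 0, "ay": 0, "az": 0}, {"dx": 0, "dy": -0.002, "dz": 0.002, "ax": 0, "ay": 0, "az": 0}]}}

```text
time_s: 12.0
ee_pos: [0.4734, -0.0469, 0.1388]
eef_rot: [3.138, -0.007, 0.275]
force: [-0.2, -0.1, -1.0]
grip_width: 0.0178
```

```bash
python3 - <<'E'
from m import *
from plan import *
grab('wrist','w8');grab('scene','s8');grab('side','d8')
plan([.4695,-.0345,.1085],.27,3,step=.02)
b=cv2.resize(cv2.imread('pics/d8.png')[150:260,220:340],(480,440),interpolation=3)
a=cv2.resize(cv2.imread('pics/w8.png')[0:330,150:390],(320,440));cv2.imwrite('pics/c8.png',np.hstack([a,b]))
E
```

```text
t 12.15 at [ 0.4736 -0.0481  0.1387] yaw 0.2733952426195938 q [-0.178   0.2124  1.8163 -0.0005  1.1057  1.1197] F [-0.505  -0.0162 -1.3777] w 0.017655380919373045
0 [-0.0003 -0.0086  0.0181] [ 0.2 -0.4  0.2]
1 [-0.0001 -0.0057  0.0121] [-0.  0. -0.]
2 [0. 0. 0.] [-0.  0.  0.]
```

View pics/c8.png

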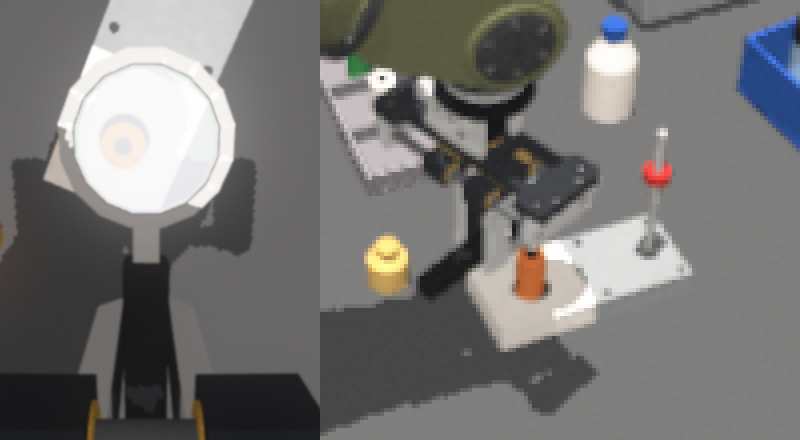

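The left half shows the lens centred at crop (148,137), with the orange plug seen through it at (125,140), the handle straight in the grip. The right half shows the plug upright in the seat and the collar on its post. I'll check the lens pose in the tool from the ring.

```bash
python3 - <<'E'
from m import *
from plan import *
im=cv2.imread('pics/w8.png');z=np.load('pics/w8.npz');K=z['K']
hsv=cv2.cvtColor(im,cv2.COLOR_BGR2HSV);g=hsv[...,2]
c=np.array([261,102]);D=ray('w8',[c])[1];print('f',K[0,0])
# ring outer border by radial brightness fall, sampled over all angles
pts=[]
for a in np.radians(np.arange(0,360,6)):
    r=np.arange(50,80);x=(c[0]+r*np.cos(a)).round().astype(int);y=(c[1]+r*np.sin(a)).round().astype(int)
    ok=(y>=0)&(y<384);v=g[y[ok],x[ok]].astype(int)
    if len(v)<20 or v[:8].max()<170:continue
    d=v[2:]-v[:-2];i=d.argmin()
    if d[i]<-50: pts.append((x[ok][i+1],y[ok][i+1]))
pts=np.array(pts,np.float32);e=cv2.fitEllipse(pts);print(len(pts),e)
zp=z['P'];Q=np.array([1,0]);
o=np.array([.4736,-.0481,.1387]);
for h in(.145,.149,.153):
    p=onz('w8',[e[0]],h)[0];print(h,p,'rel',p-o,'rel ang',np.arctan2(*(p-o)[[1,0]]),'len',np.linalg.norm((p-o)[:2]))
    q=onz('w8',[(e[0][0]-e[1][0]/2,e[0][1]),(e[0][0]+e[1][0]/2,e[0][1])],h);print(' width',np.linalg.norm(q[0]-q[1]))
p=onz('w8',pts,.149);print('radii',np.linalg.norm(p-p.mean(0),axis=1).mean())
print(proj('w8',[o+[.0768,.0215,.0104]]))
E
```

```text
f 317.88242988782275
48 ((261.6099853515625, 95.15757751464844), (124.72023010253906, 136.15939331054688), 132.9068603515625)
0.145 [ 0.5547 -0.0259  0.145 ] rel [0.0811 0.0222 0.0063] rel ang 0.26671311744832016 len 0.08409972295030149
 width 0.06263813127680648
0.149 [ 0.5546 -0.0259  0.149 ] rel [0.081  0.0222 0.0103] rel ang 0.26732287764916 len 0.08400365507375485
 width 0.06112551977572934
0.153 [ 0.5545 -0.0259  0.153 ] rel [0.0809 0.0222 0.0143] rel ang 0.2679340338812987 len 0.0839076185019098
 width 0.05961290827465224
radii 0.029890986594703656
[[260.6225 104.0897]]
```

Request:
{"fn": "play_rows", "kwargs": {"commands": [{"dx": -0.0005, "dy": -0.005, "dz": 0.008, "ax": 0.1, "ay": -0.2, "az": 0}, {"dx": -0.0005, "dy": -0.004, "dz": 0.008, "ax": 0.1, "ay": -0.1, "az": 0}, {"dx": 0, "dy": -0.002, "dz": 0.006, "ax": 0, "ay": 0, "az": 0}, {"dx": 0, "dy": -0.001, "dz": 0.003, "ax": 0, "ay": 0, "az": 0}, {"dx": 0, "dy": 0, "dz": 0.001, "ax": 0, "ay": 0, "az": 0}]}}

```text
time_s: 12.57
ee_pos: [0.4695, -0.0381, 0.1102]
eef_rot: [-3.142, -0.001, 0.27]
force: [0.9, -0.0, -1.0]
grip_width: 0.0178
```

```bash
python3 - <<'E'
from plan import *
plan([.469,-.0345,.108],.271,2,step=.02)
E
```

```text
t 12.5667 at [ 0.4695 -0.0381  0.1102] yaw 0.27000722012946854 q [-0.1589  0.2449  1.8514  0.0003  1.0448  1.1418] F [ 0.8812 -0.0111 -1.0457] w 0.01776157459737204
0 [ 0.0005 -0.0036  0.0022] [-0.  -0.  -0.1]
1 [0. 0. 0.] [-0.  0.  0.]
```

Request:
{"fn": "play_rows", "kwargs": {"commands": [{"dx": 0.0004, "dy": -0.0015, "dz": 0.0008, "ax": 0, "ay": 0, "az": 0}, {"dx": 0.0003, "dy": -0.0012, "dz": 0.0006, "ax": 0, "ay": 0, "az": 0}, {"dx": 0, "dy": -0.0005, "dz": 0.0002, "ax": 0, "ay": 0, "az": 0}, {"dx": 0, "dy": 0, "dz": 0, "ax": 0, "ay": 0, "az": 0}, {"dx": 0, "dy": 0, "dz": 0, "ax": 0, "ay": 0, "az": 0}]}}

```text
time_s: 12.98
ee_pos: [0.4693, -0.0347, 0.1082]
eef_rot: [-3.141, -0.0, 0.27]
force: [-0.1, -0.0, -0.9]
grip_width: 0.0176
```

```bash
python3 - <<'E'
from m import *
from plan import *
plan([.469,-.0345,.108],.271,1,step=.02)
grab('wrist','w9');grab('side','d9');grab('scene','s9')
e=ctrl.get_obs()['ee_pos'];L=e+[.0773,.0214,.0104];print('lens',L,proj('w9',[L]),proj('d9',[L]),proj('s9',[L]))
# plug + collar check
c,s,m=blob('d9',red,(296,180,314,206));print('collar d9',c,blob('d0',red,(296,180,314,206))[0]);
c,s,m=blob('d9',orange,(255,195,290,240));print('plug d9',c,s)
b=cv2.resize(cv2.imread('pics/d9.png')[150:260,220:340],(400,367),interpolation=3)
a=cv2.resize(cv2.imread('pics/w9.png')[0:330,130:460],(367,367));cv2.imwrite('pics/c9.png',np.hstack([a,b]))
E
```

```text
t 12.9833 at [ 0.4693 -0.0347  0.1082] yaw 0.2698625107646839 q [-0.1517  0.2474  1.8539  0.0002  1.0404  1.1491] F [-0.0742 -0.0223 -0.8913] w 0.017578095587426006
0 [-0.0003 -0.0003  0.0002] [-0.  -0.  -0.1]
lens [ 0.5466 -0.0133  0.1186] [[257.8819 103.1364]] [[272.8467 202.9618]] [[249.9745 207.3192]]
collar d9 [303.8966 193.4138] [303.8966 193.4138]
plug d9 [272.2857 219.3265] [269 214   7  10  49]
```

View pics/c9.png

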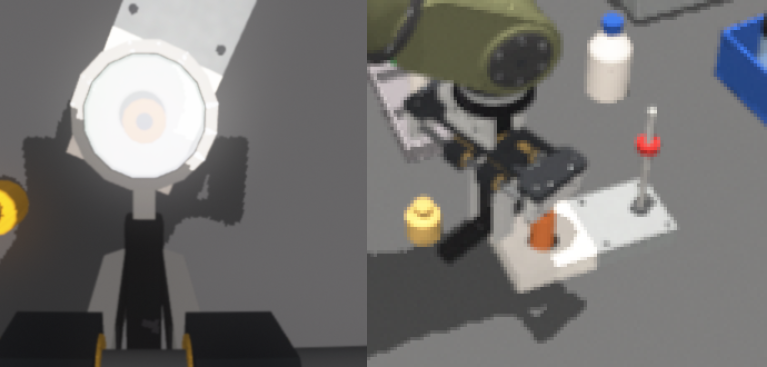

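The lens centre is at crop (144,116), which is about (259,104) in the full image against (258,103) projected. The plug is seen through the middle of it, and the collar hasn't moved. I'll hand in.

```bash
python3 - <<'E'
from h import *
workorder.hand_in();o=ctrl.get_obs();print(o['time_s'],o['ee_pos'],o['eef_rot'],o['grip_width'],o['force'])
E
```

```text
the job is handed in; nothing more can be done
the job is handed in; nothing more can be done
```

The orange plug now stands upright in the stage's seat, and the gripper is holding the loupe level with its lens over the plug. I handed the job in at about 13 s of robot time; the hand-in gives no verdict.

- **Plug:** it made contact at the height expected for the seat floor, and I let go of it there. The wrist and side views afterwards showed it upright in the seat.
- **Loupe:** my last estimate puts the lens at (0.547, -0.013, 0.119) m, with the seat at (0.546, -0.013) m. The tool is tilted less than 0.1°, the grip measures 17.6 mm on the 18 mm handle, and the force on the tool is about 1 N (the loupe's own weight).
- **Collar:** in the side camera its pixel position is unchanged from the start.

**Doubts and disagreements:**
- **Collar height:** my estimates ran from 117.1 to 120.1 mm. I held the lens at about 118.6 mm, so it could be 1–2 mm off.
- **Ring fit:** an automatic outline fit of the lens ring disagreed with the pose I used by about 4 mm along the handle. I judged the fit bad and went by the position seen in the picture, which agreed to about 2 pixels in the final view.
- **Lens hidden from the side:** the gripper blocked the lens there, so its height comes from the arm's position and the grip offset.
- **State after hand-in:** I did not get a reading, because the robot accepts no more calls once the job is in.

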